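# Dock the sample tray and hold its tube up at a slant

## Robot

A 6-joint arm with a two-finger parallel gripper is mounted at the origin on a cart in front of the work surface, level with it; the furniture and walls round the work are solid. World frame = base frame: x ahead of the robot, y to its left, z up, the work surface at z = 0. Lengths are in m, angles in rad, forces in N, time in s.
With the tool pointing down it reaches from about 0.325 to 0.75 m from the base axis. Payload 7.6 kg.
Tool frame: the origin (TCP) lies at the centre of the arm's flange, where the gripper is bolted on; the fingertips stand 173 mm ahead of it and the grasp point (between the pads) lies 155 mm ahead of it; x points along the fingers, z is the direction in which the jaws open and shut, and the axes are right-handed (so a half turn about x gives the same grasp; the last joint's range is limited). The gripper opens to 85 mm and grips with 20 to 120 N. Pads are 22 mm wide; open, the fingers measure 114 mm over their backs; the gripper's body (76 mm by 85 mm) begins 54 mm behind the grasp point. The pads swing forward as they close: fully open they stand 13 mm farther back than shut.
Start: joints at [-1.413, 0.052, 1.401, -0, 1.689, -0.07], TCP at [0.119, -0.511, 0.405] pointing down, gripper open.
Joint ranges: [-2.9, 2.9], [-0.91, 2.17], [0.12, 2.37], [-1.06, 4.2], [0.26, 2.73], [-2.93, 2.93]. Speed limits (rad/s): [2.57, 2.57, 3.01, 3.14, 3.14, 3.14].

## Interface

Orientations are given as a unit quaternion [w, x, y, z].
In Python, from rig import * gives the robot as it stands. Calls block until the motion is done:
- move_pose(position, orientation): joint-space move of the TCP to a pose.
- line_to(position, orientation=None, feed=0.15, until_force=None): straight line of the TCP; orientation=None keeps the orientation; feed is the mean speed in m/s. With until_force (N) it stops when the force on the tool has changed by that much, and returns True; else False.
- movej(angles): joint-space move.
- grip(opening, strength=None): opening from 0.0 (shut) to 1.0 (fully open); strength is the grip in N (None keeps the last); returns when the fingers have stopped.
- wait(seconds).
- ik(position, orientation): joint angles nearest the present ones, or None.
- read_state(): the state.
- grab_frame(name): name is "scene" or "top" or "wrist"; returns a dict with "pixels" (400x640x3 uint8, red, green, blue), "fx", "fy", "cx", "cy" (pixels), "dist_coeffs" ([k1, k2, p1, p2, k3] as OpenCV has them; the pictures are not rectified), "eye" and "attitude" of the camera in the world; the wrist camera has in their place "mount" (4x4, takes a point from camera to tool coordinates, whose origin is the TCP and whose axes are the tool frame's). Camera axes: x right, y up, looking along -z (the intrinsics and any distortion apply to the point x, -y, -z); pixel columns grow to the right and rows downward; lengths in m; the calibration is good to about 2 mm. A picture is of the moment at which its call begins: read the wrist's pose just before it. There is no depth.
A pose or a line that the arm cannot do raises MotionError and nothing moves.
- hand_in(): hands the job in, once; it reports no verdict.
The state is a dict: "clock": time; "joints": joint angles; "qvel": joint speeds; "tau": joint torques, N m; "tcp_pos": TCP position; "ee_rot": TCP orientation; "force": force on the tool from outside, world axes, zero at the start; "torque": the same for the moment, N m; "opening": opening from 0.0 (shut) to 1.0 (fully open).
Only numpy, scipy, OpenCV 4.12 (cv2) and the standard library are available. Lean on these libraries where they do the work, as an engineer would, in place of code of your own. Each camera call takes 0.05 s, during which the arm holds its last target.

## Task

Slide the loaded tray by its upright handle post into the slotted dock, fully home against the end stop, without upsetting the two small bottles it carries. Then draw the tall capped tube straight up out of its pocket and only then lean it over to about 45 degrees, cap end uppermost, for a look at its contents. Finish while still holding it in the gripper like that, still, with its foot about 20 cm above the worktop and touching nothing else; leave the tray home with both small bottles standing in it, and leave the yellow-capped jar and the beaker nearby where they are.

Things in the scene. Friction and masses are not known exactly. Their poses are not given: they have to be found in the camera images.
- dock: Fixed low dock: two aluminium rails 100 mm long, a grey stop bar 30 mm high at the far end, no floor. Origin on the worktop, midway between and along the rails; +x from open mouth to stop (the way in), z up. Inner faces at y = +-70 mm; rails 15.5 mm high, their lips reach in to y = +-63, undersides 11.5 mm up, so no entry from above. Splayed lead-ins start at x = -74 mm, about 165 mm apart.
- dock_stop (a point): Centre of the stop's inner face, at dock x = +50 mm, y = 0, 4 mm above the worktop.
- tray: Loose tray, about 0.45 kg, flat on the worktop before the dock's mouth. Base 100 (x) x 132 (y) x 8 mm, origin under its centre, +x leading end; 4 mm play each side in the dock. White block x = -6 to 50, 118 wide, top 32 mm up, three round pockets 31 mm across, 24 deep, floor 8 mm up, at x = 22, y = -40, 0, 40 mm. Home: its origin at the dock's, axes alike.
- tray_nose (a point): Middle of the tray's leading edge, tray x = +50 mm, y = 0, 4 mm up; it meets point dock_stop when the tray is home.
- tray_handle (a point): Point to grip on the tray's upright handle post: a square post 20 by 20 mm, sides along the tray's x and y, centred at tray x = -38 mm, y = 0; this point is 80 mm above the worktop, the post's top is at 92 mm.
- tube: The tall capped tube, 114 mm long, by far the tallest load, in any one of the three pockets; about 35 g, stiff. Origin at the centre of its foot, z along it to the cap. Body 28.4 mm across, cap 34 mm across over the last 14 mm. In its pocket the foot is 8 mm and the cap's top 122 mm above the worktop. It lifts out freely.
- vial_a: Small amber bottle with black cap, 24 mm across, 58 mm tall, loose in another pocket of the tray (top 66 mm above the worktop), with 3 mm play all round. Origin at the centre of its foot, z up.
- vial_b: A second small amber bottle, the same, in the remaining pocket.
- sample_jar: Bystander: low jar with yellow cap, 60 mm across, 62 mm tall, on the worktop left of the tray. Origin at the centre of its foot.
- beaker: Bystander: clear empty beaker, 54 mm across, 70 mm tall, on the worktop left of the jar. Origin at the centre of its foot.

How it is judged:
By the outcome, as a careful person would: the job done as asked, in the order asked, and still so for the second after the job is handed in, while the arm keeps its last pose, push and grip.
It also fails if it takes over 69 s, if anything falls off the work surface, if the arm or the gripper's body presses on something with over 40 N, if the wrist force passes 120 N, or if a joint passes its speed limit or range.

## Working session

There is one attempt and no reset: what is moved stays moved. The work goes in short steps, each a Python script; the robot and the scene stay as the last script left them, time stands still between calls to the robot, and variables do not carry over. Pictures are saved under pics/ and viewed, and the job is handed in when it is done.

```bash
ls; mkdir -p pics; python3 - <<'E'
from rig import *
import cv2
s=read_state();print(s)
for n in ["scene","top","wrist"]:
    f=grab_frame(n)
    cv2.imwrite(f"pics/{n}0.png",f["pixels"][:,:,::-1])
    print(n,{k:v for k,v in f.items() if k!="pixels"})
E
```

```text
pics
{'clock': 0.0, 'joints': array([-1.41330640e+00,  5.28774472e-02,  1.40175470e+00,  1.06681199e-05,
        1.68859424e+00, -7.03230138e-02]), 'qvel': array([-1.04868437e-03, -5.75166585e-06, -1.66665272e-04,  1.64704506e-03,
        1.64077765e-03,  3.98597310e-04]), 'tau': array([ 3.24570128e-04, -3.81662428e+01, -3.60188091e+01, -1.86629813e-05,
        6.16443227e-03,  1.40617757e-05]), 'tcp_pos': array([ 0.11857774, -0.51140812,  0.40383577]), 'ee_rot': array([ 0.55316677,  0.4403222 ,  0.55401339, -0.43953617]), 'force': array([-0.1391243 , -0.09761046, -0.60657843]), 'torque': array([0.04346967, 0.00365825, 0.07217694]), 'opening': 1.000515304005146}
scene {'fx': 363.20960621800793, 'fy': 363.20960621800793, 'cx': 323.964561078453, 'cy': 199.3691450124778, 'dist_coeffs': array([-0.02258179,  0.        ,  0.        ,  0.        ,  0.        ]), 'eye': array([-0.24857344, -0.57923621,  0.44647631]), 'attitude': array([ 0.7220345 ,  0.47224004, -0.2782456 , -0.42217877])}
top {'fx': 383.74987303430805, 'fy': 383.74987303430805, 'cx': 320.4384459091374, 'cy': 207.15298470079392, 'dist_coeffs': array([-0.02504073,  0.        ,  0.        ,  0.        ,  0.        ]), 'eye': array([ 0.40763369, -0.16726792,  1.00479897]), 'attitude': array([-0.6994113 , -0.03234127,  0.03155147,  0.71328982])}
wrist {'fx': 339.63100697003296, 'fy': 339.63100697003296, 'cx': 322.3792706359156, 'cy': 202.13194023256275, 'dist_coeffs': array([-0.04179779,  0.        ,  0.        ,  0.        ,  0.        ]), 'mount': array([[ 2.59769464e-04,  2.87429427e-01, -9.57801784e-01,
         3.04462515e-02],
       [-6.05737050e-04,  9.57801686e-01,  2.87429233e-01,
         7.37884971e-02],
       [ 9.99999783e-01,  5.05510689e-04,  4.22914283e-04,
        -3.23768845e-04],
       [ 0.00000000e+00,  0.00000000e+00,  0.00000000e+00,
         1.00000000e+00]])}
```

View pics/scene0.png

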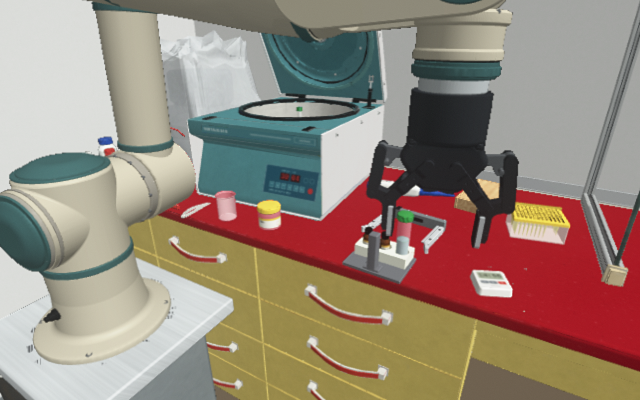

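View pics/top0.png

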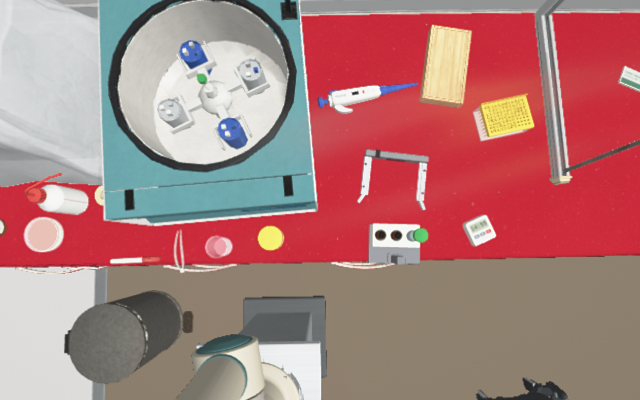

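View pics/wrist0.png

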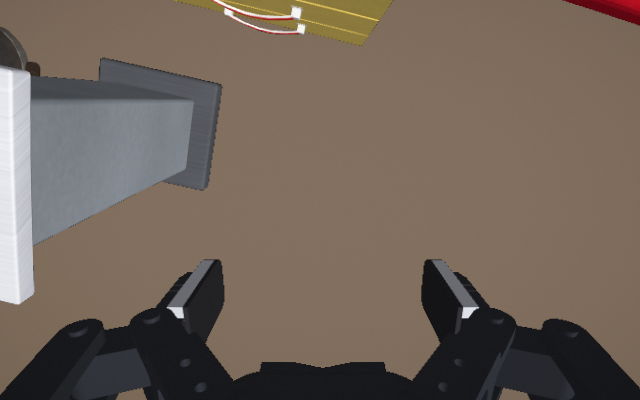

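The arm isn't occluding the tray or the dock. I'll write the projection helpers, zoom in, and get rough positions.

```bash
cat > h.py <<'E'
import numpy as np, cv2
from scipy.spatial.transform import Rotation as R
def rot(q): return R.from_quat([q[1],q[2],q[3],q[0]])
def quat(r):
    q=r.as_quat(); return [q[3],q[0],q[1],q[2]]
def campose(f,s=None):
    if "mount" in f:
        Rt=rot(s["ee_rot"]).as_matrix(); return Rt@f["mount"][:3,:3], Rt@f["mount"][:3,3]+s["tcp_pos"]
    return rot(f["attitude"]).as_matrix(), np.array(f["eye"])
def K(f): return np.array([[f["fx"],0,f["cx"]],[0,f["fy"],f["cy"]],[0,0,1.]])
F=np.diag([1.,-1,-1])
def project(f,P,s=None):
    Rc,t=campose(f,s); pc=(np.atleast_2d(P)-t)@Rc@F
    return cv2.projectPoints(pc.reshape(-1,1,3),np.zeros(3),np.zeros(3),K(f),f["dist_coeffs"])[0].reshape(-1,2)
def unproject(f,uv,z,s=None):
    Rc,t=campose(f,s)
    n=cv2.undistortPoints(np.array(uv,float).reshape(-1,1,2),K(f),f["dist_coeffs"]).reshape(-1,2)
    d=np.c_[n,np.ones(len(n))]@F@Rc.T
    z=np.broadcast_to(z,(len(n),))
    return t+d*((z-t[2])/d[:,2])[:,None]
# tool rotation: x down, z (jaw axis) horizontal at yaw a
def down(a):
    x=np.array([0,0,-1.]); z=np.array([np.cos(a),np.sin(a),0]); y=np.cross(z,x)
    return R.from_matrix(np.c_[x,y,z])
E
python3 - <<'E'
from rig import *
from h import *
f=grab_frame("top"); im=f["pixels"][:,:,::-1]
c=cv2.resize(im[140:270,340:450],None,fx=5,fy=5,interpolation=cv2.INTER_CUBIC)
cv2.imwrite("pics/topz.png",c[:600])
for n,p,z in [("jar",(271,238),.062),("beaker",(219,246),.07),("tube",(421,235),.122),("post",(396,259),.092),("dockL",(368,152),.03),("dockR",(428,158),.03)]:
    print(n,unproject(f,[p],z))
s=read_state();print(rot(s["ee_rot"]).as_matrix())
E
```

```text
jar [[ 0.41957929 -0.04441248  0.062     ]]
beaker [[0.40247017 0.08123235 0.07      ]]
tube [[ 0.4188542  -0.39683768  0.122     ]]
post [[ 0.36391316 -0.3430887   0.092     ]]
dockL [[ 0.63674577 -0.29281381  0.03      ]]
dockR [[ 0.61807653 -0.44756825  0.03      ]]
[[-1.51828704e-04  9.74170221e-01  2.25814873e-01]
 [ 8.97197048e-04  2.25814917e-01 -9.74169810e-01]
 [-9.99999586e-01  5.46934972e-05 -9.08307833e-04]]
```

View pics/topz.png

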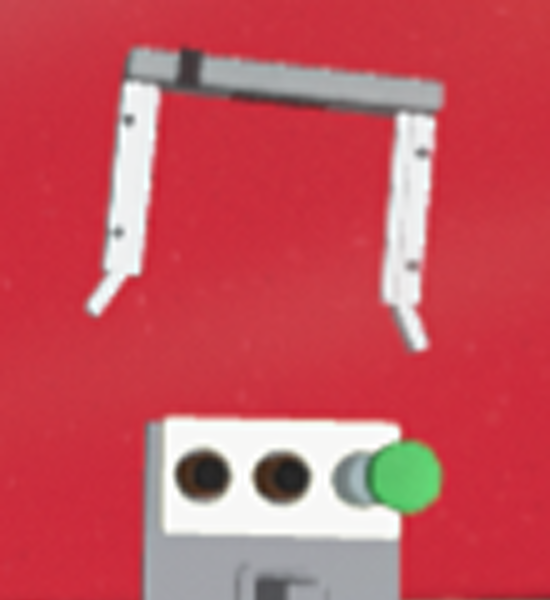

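The top view shows the dock at about (397,178), yawed about -7°. The tray is nearly square, with the tube in the right-hand pocket (cap at 421,235). I'll look closer with the wrist camera.

```bash
python3 - <<'E'
from rig import *
from h import *
import pickle
q=quat(down(np.radians(-90)))
print(ik([0.49,-0.36,0.45],q))
move_pose([0.49,-0.36,0.45],q)
wait(0.2)
s=read_state();f=grab_frame("wrist");g=grab_frame("scene")
pickle.dump((s,f),open("w1.pkl","wb"))
cv2.imwrite("pics/w1.png",f["pixels"][:,:,::-1])
cv2.imwrite("pics/s1.png",g["pixels"][:,:,::-1])
print(s["clock"],s["tcp_pos"],s["force"])
E
```

```text
[-6.94358157e-01  2.85955560e-01  1.05030108e+00 -4.44089210e-16
  1.80533602e+00  8.76438170e-01]
1.8917 [ 0.48933171 -0.36071214  0.44999936] [-0.48555185  0.14883233  0.89144734]
```

View pics/w1.png

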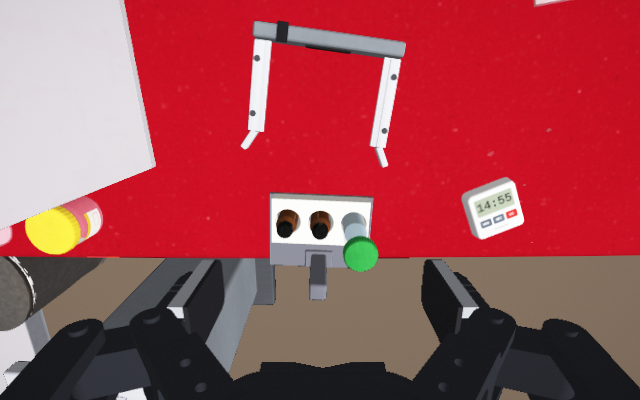

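```bash
python3 - <<'E'
import cv2
im=cv2.imread("pics/w1.png")
cv2.imwrite("pics/z1.png",cv2.resize(im[10:170,230:420],None,fx=3.7,fy=3.7,interpolation=cv2.INTER_CUBIC))
cv2.imwrite("pics/z2.png",cv2.resize(im[180:310,250:400],None,fx=4.5,fy=4.5,interpolation=cv2.INTER_CUBIC))
E
```

```text
(no output)
```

View pics/z1.png

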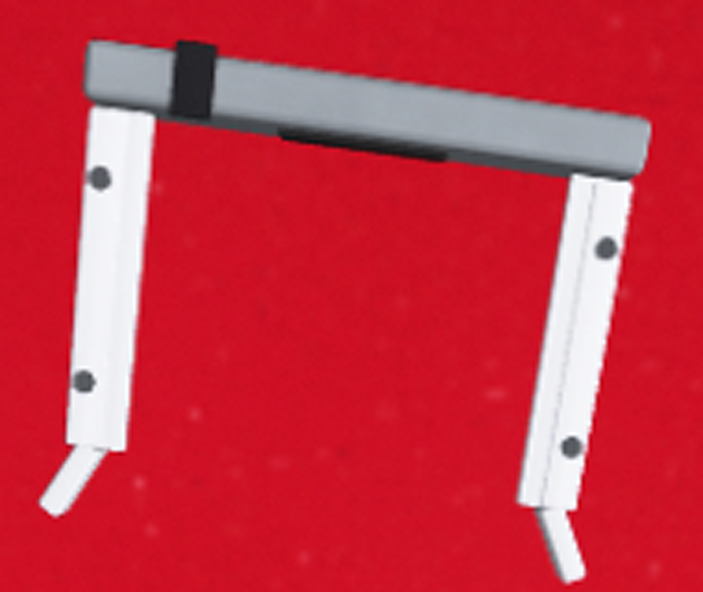

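View pics/z2.png

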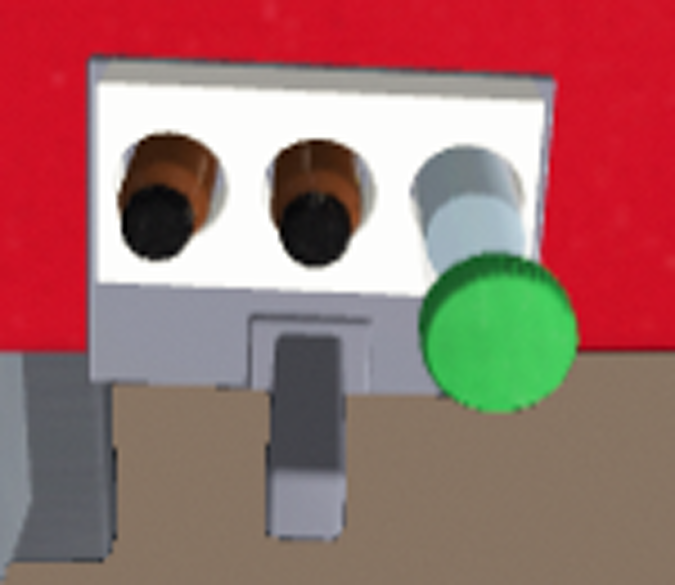

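```bash
cat > fit.py <<'E'
from h import *
import pickle
from scipy.optimize import least_squares
s,f=pickle.load(open("w1.pkl","rb"))
def fit(obj,uv,x0):
    obj=np.array(obj)/1000.; uv=np.array(uv,float)
    def P(p): return np.c_[obj[:,:2]@np.array([[np.cos(p[2]),np.sin(p[2])],[-np.sin(p[2]),np.cos(p[2])]])+p[:2],obj[:,2]]
    r=least_squares(lambda p:(project(f,P(p),s)-uv).ravel(),x0)
    print(r.x[:2],np.degrees(r.x[2])); print(np.round(r.fun.reshape(-1,2),1).tolist()); return r.x
z1=lambda l:np.array(l)/3.7+[230,10]-.35
z2=lambda l:np.array(l)/4.5+[250,180]-.35
d=fit([(-50,63,15.5),(-50,-63,15.5),(50,63,15.5),(50,-63,15.5)],z1([(125,450),(518,503),(155,113),(570,175)]),[.57,-.36,-.1])
t=fit([(50,66,8),(50,-66,8),(-50,66,8),(50,59,32),(50,-59,32),(-6,59,32),(-28,10,92),(-28,-10,92),(-48,10,92),(-48,-10,92)],
 z2([(92,60),(555,78),(90,380),(98,83),(545,100),(97,285),(275,470),(343,470),(268,537),(345,537)]),[.4,-.35,0])
# tube cap centre
print("cap", unproject(f,z2([(498,332)]),.122,s))
T=lambda p,o:np.array([np.cos(p[2])*o[0]-np.sin(p[2])*o[1]+p[0],np.sin(p[2])*o[0]+np.cos(p[2])*o[1]+p[1]])
print("tube pred",T(t,(.022,-.04)),"post",T(t,(-.038,0)),"post home",T(d,(-.038,0)), "tube home",T(d,(.022,-.04)))
E
python3 fit.py
```

```text
[ 0.569271   -0.36009631] -7.740612657680595
[[-0.1, 0.3], [-0.4, 0.3], [-0.2, -0.0], [0.7, -0.5]]
[ 0.39950547 -0.35669256] -2.271873435110057
[[-1.3, -0.4], [0.6, -0.6], [-0.2, 0.4], [0.2, -0.0], [-0.1, -0.2], [0.7, -1.4], [-1.6, -0.3], [1.7, 0.3], [-0.5, 0.8], [0.5, 1.4]]
cap [[ 0.42222196 -0.39642873  0.122     ]]
tube pred [ 0.41990252 -0.39753322] post [ 0.36153534 -0.35518619] post home [ 0.53161725 -0.35497814] tube home [ 0.58568299 -0.40269497]
```

The fits agree within about 1 px. Now I'll grip the post.

```bash
cat >> fit.py <<'E'
E
python3 - <<'E'
from rig import *
from fit import *
a=t[2]-np.pi/2
q=quat(down(a)); p=T(t,(-.038,0))
print(ik([*p,.235],q))
move_pose([*p,.33],q)
line_to([*p,.235],q,feed=.12)
print(grip(0.0,50))
s1=read_state();print(s1["clock"],s1["opening"],s1["tcp_pos"],s1["force"])
for n in["scene","wrist"]:
    g=grab_frame(n);cv2.imwrite(f"pics/{n}2.png",g["pixels"][:,:,::-1])
E
```

```text
[ 0.569271   -0.36009631] -7.740612657680595
[[-0.1, 0.3], [-0.4, 0.3], [-0.2, -0.0], [0.7, -0.5]]
[ 0.39950547 -0.35669256] -2.271873435110057
[[-1.3, -0.4], [0.6, -0.6], [-0.2, 0.4], [0.2, -0.0], [-0.1, -0.2], [0.7, -1.4], [-1.6, -0.3], [1.7, 0.3], [-0.5, 0.8], [0.5, 1.4]]
cap [[ 0.42222196 -0.39642873  0.122     ]]
tube pred [ 0.41990252 -0.39753322] post [ 0.36153534 -0.35518619] post home [ 0.53161725 -0.35497814] tube home [ 0.58568299 -0.40269497]
[-8.49411397e-01  1.29571163e-01  1.66648789e+00 -4.44089210e-16
  1.34553360e+00  7.61036601e-01]
False
4.2833 0.22217471637663025 [ 0.36152678 -0.35520467  0.23528781] [-1.64793484  1.37779408  3.07131402]
```

View pics/wrist2.png

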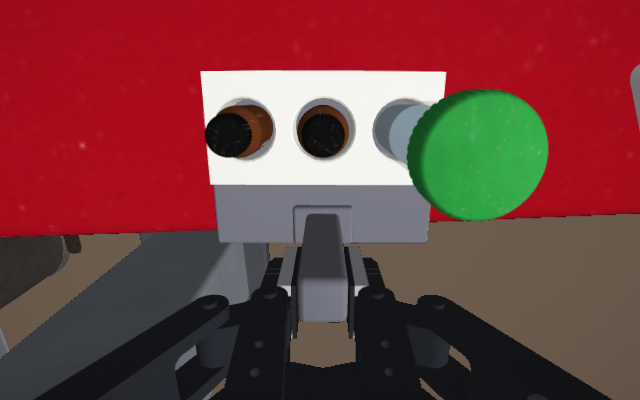

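View pics/scene2.png

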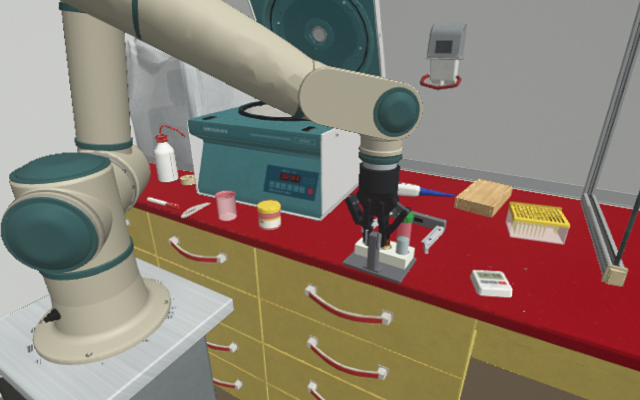

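Gripped: the 0.222 opening is about 19 mm, and the bottles are undisturbed. Next I'll align the tray with the dock axis just before the lead-ins.

```bash
python3 - <<'E' | tail -8
from rig import *
from fit import *
q=quat(down(d[2]-np.pi/2)); p=T(d,(-.130-.038,0))
print(line_to([*p,.2352],q,feed=.06,until_force=25))
wait(.2)
s1=read_state();print(s1["clock"],s1["opening"],s1["tcp_pos"],s1["force"])
f1=grab_frame("wrist"); pickle.dump((s1,f1),open("w3.pkl","wb"))
cv2.imwrite("pics/wrist3.png",f1["pixels"][:,:,::-1])
g=grab_frame("top");cv2.imwrite("pics/top3.png",cv2.resize(g["pixels"][130:280,330:470,::-1],None,fx=4,fy=4))
# predicted overlay: rails, tray corners
for o in [(-.05,.063,.0155),(-.05,-.063,.0155)]: print(project(f1,[*T(d,o),o[2]],s1))
tt=[*T(d,(-.13,0)),d[2]]
for o in [(.05,.059,.032),(.05,-.059,.032),(-.006,.059,.032),(-.006,-.059,.032)]: print(project(f1,[*T(tt,o),o[2]],s1))
E
```

```text
False
5.4833 0.22573322627899076 [ 0.40264165 -0.33770098  0.23526476] [-3.15290921 -2.72342882  3.72435184]
[[198.18304448  10.51797834]]
[[447.09160858  10.31544124]]
[[200.04676705  70.04987446]]
[[445.41809366  69.83090366]]
[[210.42033806 183.32632725]]
[[435.18827437 183.09001597]]
```

View pics/wrist3.png

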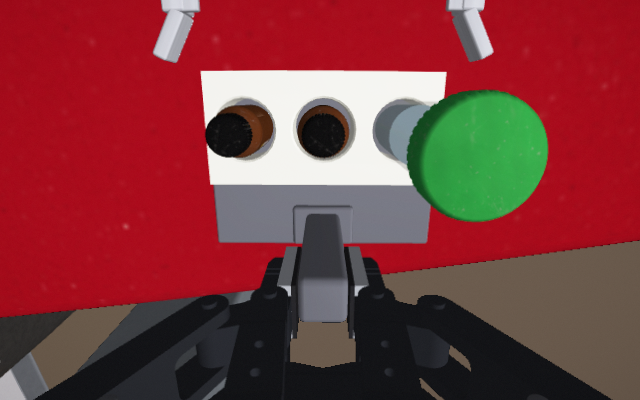

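View pics/top3.png

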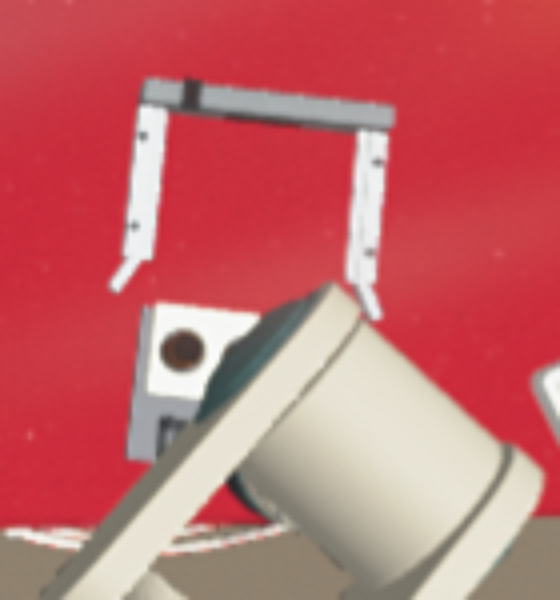

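Block corners (201,71)/(447,72) match the prediction within 1–2 px. The lead-ins at 153 and 493 centre on column 323 and the tray on 324, so it's well aligned. Sliding in.

```bash
python3 - <<'E' | tail -8
from rig import *
from fit import *
q=quat(down(d[2]-np.pi/2))
P=lambda x:[*T(d,(x-.038,0)),.2352]
def rep(r):
    s1=read_state();v=s1["tcp_pos"][:2]-d[:2];ux=np.array([np.cos(d[2]),np.sin(d[2])])
    print(r,s1["clock"],"x",v@ux+.038,"y",v@[-ux[1],ux[0]],s1["force"],s1["opening"])
    return r
if not rep(line_to(P(-.07),q,feed=.06,until_force=20)):
  if not rep(line_to(P(-.008),q,feed=.06,until_force=20)):
    rep(line_to(P(.006),q,feed=.02,until_force=15))
wait(.2);rep(None)
s1=read_state();f1=grab_frame("wrist"); pickle.dump((s1,f1),open("w4.pkl","wb"))
cv2.imwrite("pics/wrist4.png",f1["pixels"][:,:,::-1])
E
```

```text
[ 0.39950547 -0.35669256] -2.271873435110057
[[-1.3, -0.4], [0.6, -0.6], [-0.2, 0.4], [0.2, -0.0], [-0.1, -0.2], [0.7, -1.4], [-1.6, -0.3], [1.7, 0.3], [-0.5, 0.8], [0.5, 1.4]]
cap [[ 0.42222196 -0.39642873  0.122     ]]
tube pred [ 0.41990252 -0.39753322] post [ 0.36153534 -0.35518619] post home [ 0.53161725 -0.35497814] tube home [ 0.58568299 -0.40269497]
False 6.7333 x -0.07015246974480005 y 0.00014793056144656212 [-4.52173023  0.50211492  5.28941928] 0.22799397027585594
False 7.9167 x -0.00816069396367771 y 0.00015164098272088666 [-5.58600621  0.45103259  6.33472751] 0.22750561021381852
True 8.4583 x 0.0014492843349406329 y -0.00024907010450077164 [-2.41031927  1.07446525  3.74280807] 0.23254358388603777
None 8.6583 x 0.0013344903341215575 y -0.00027433069256291325 [-1.13114171  1.26310657  3.23038587] 0.22566935853839434
```

View pics/wrist4.png

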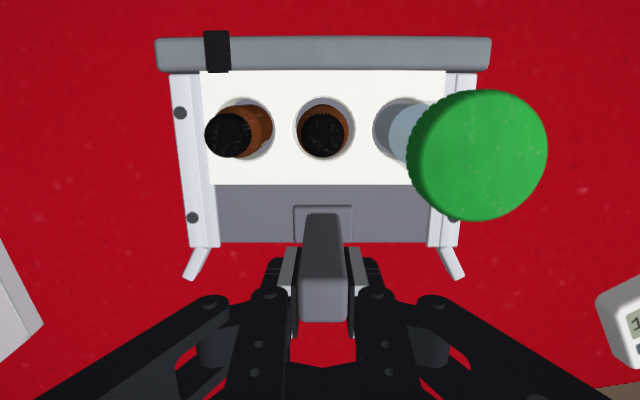

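The tray touches the stop at 1.4 mm past the nominal home position, which is within calibration. One more gentle press, then release, back off and inspect.

```bash
python3 - <<'E' | tail -5
from rig import *
from fit import *
q=quat(down(d[2]-np.pi/2))
P=lambda x,z=.2352:[*T(d,(x-.038,0)),z]
def rep(r):
    s1=read_state();v=s1["tcp_pos"][:2]-d[:2];ux=np.array([np.cos(d[2]),np.sin(d[2])])
    print(r,s1["clock"],"x",v@ux+.038,"y",v@[-ux[1],ux[0]],s1["force"],s1["opening"])
rep(line_to(P(.006),q,feed=.015,until_force=15))
grip(1.0)
p=read_state()["tcp_pos"]
line_to([p[0],p[1],.34],q,feed=.15)
line_to([p[0]-.06,p[1]+.01,.36],q,feed=.2)
wait(.1)
rep(0)
s1=read_state();f1=grab_frame("wrist"); pickle.dump((s1,f1),open("w5.pkl","wb"))
cv2.imwrite("pics/wrist5.png",f1["pixels"][:,:,::-1])
cv2.imwrite("pics/scene5.png",grab_frame("scene")["pixels"][:,:,::-1])
E
```

```text
[[-1.3, -0.4], [0.6, -0.6], [-0.2, 0.4], [0.2, -0.0], [-0.1, -0.2], [0.7, -1.4], [-1.6, -0.3], [1.7, 0.3], [-0.5, 0.8], [0.5, 1.4]]
cap [[ 0.42222196 -0.39642873  0.122     ]]
tube pred [ 0.41990252 -0.39753322] post [ 0.36153534 -0.35518619] post home [ 0.53161725 -0.35497814] tube home [ 0.58568299 -0.40269497]
True 8.9333 x 0.0018983146053596425 y -0.0003171400951961759 [-2.63582366  0.65516858  3.74177454] 0.22706271808436285
0 11.0083 x -0.05846683375469829 y 0.0016820454185495738 [ 0.14397722 -0.28604932 -0.36367098] 1.0006837016598926
```

View pics/wrist5.png

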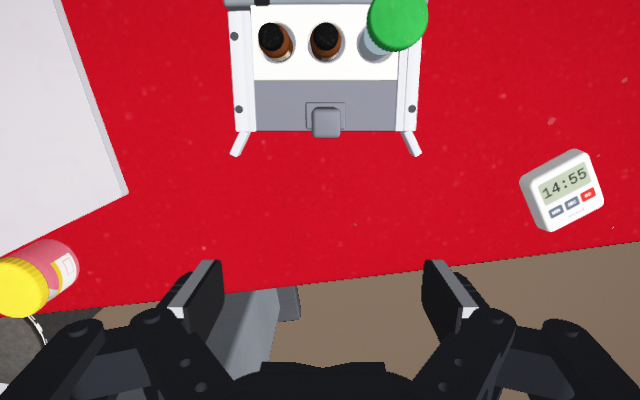

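View pics/scene5.png

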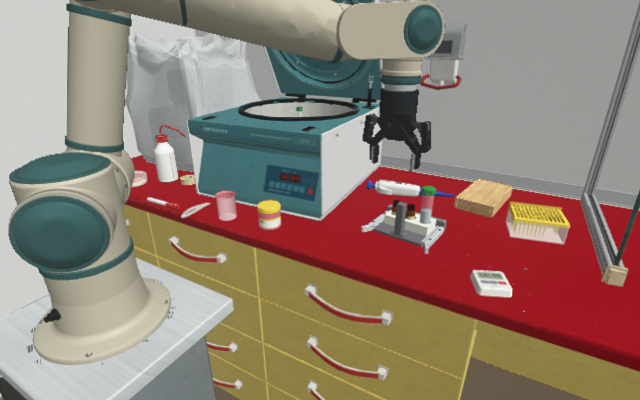

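```bash
python3 - <<'E' | tail -40
from rig import *
from fit import *
from scipy.spatial.transform import Rotation as R
im=cv2.imread("pics/wrist4.png");cv2.imwrite("pics/z4.png",cv2.resize(im[25:260,150:500],None,fx=2.2,fy=2.2,interpolation=cv2.INTER_CUBIC))
im=cv2.imread("pics/wrist5.png");cv2.imwrite("pics/z5.png",cv2.resize(im[0:170,220:440],None,fx=3.4,fy=3.4,interpolation=cv2.INTER_CUBIC))
# cap by colour ellipse
for k in("w4","w5"):
    s1,f1=pickle.load(open(k+".pkl","rb"));h=cv2.cvtColor(f1["pixels"],cv2.COLOR_RGB2HSV)
    m=cv2.inRange(h,(50,120,60),(75,255,255));c=max(cv2.findContours(m,0,2)[0],key=cv2.contourArea)
    e=cv2.minEnclosingCircle(cv2.convexHull(c));print(k,e,unproject(f1,[e[0]],.122,s1))
tu=T(d,(.0235,-.04));print("tube",tu)
for a in (d[2],d[2]+np.pi):
    r0=down(a)
    print("grasp",a,ik([*tu,.237],quat(r0)),ik([*tu,.44],quat(r0)))
    for az in np.radians(range(-180,180,30)):
        ax=np.cross([0,0,-1],[np.cos(az),np.sin(az),0])
        r=R.from_rotvec(ax*np.pi/4)*r0
        xt=r.as_matrix()[:,0]; 
        foot=np.array([tu[0]-.05,tu[1]+.02,.2])
        for nm,foot in(("same",np.array([*tu,.2])),("in",np.array([.5,-.35,.2]))):
            j=ik(foot-xt*(.155+.074),quat(r))
            if j is not None: print(nm,round(np.degrees(az)),xt.round(2),np.round(j,2))
E
```

```text
[[-1.3, -0.4], [0.6, -0.6], [-0.2, 0.4], [0.2, -0.0], [-0.1, -0.2], [0.7, -1.4], [-1.6, -0.3], [1.7, 0.3], [-0.5, 0.8], [0.5, 1.4]]
cap [[ 0.42222196 -0.39642873  0.122     ]]
tube pred [ 0.41990252 -0.39753322] post [ 0.36153534 -0.35518619] post home [ 0.53161725 -0.35497814] tube home [ 0.58568299 -0.40269497]
w4 ((476.3716125488281, 151.9652557373047), 71.20075225830078) [[ 0.5883941 -0.400461   0.122    ]]
w5 ((398.0, 20.0), 32.80253982543945) [[ 0.58387256 -0.40172527  0.122     ]]
tube [ 0.58716932 -0.40289701]
grasp -0.1350991769980751 [-6.53223941e-01  6.81836731e-01  9.50258363e-01 -4.44089210e-16
  1.50949756e+00 -5.18124764e-01] [-6.53223941e-01  6.25228141e-01  6.27225333e-01 -4.44089210e-16
  1.88913918e+00 -5.18124764e-01]
in -180 [-0.71 -0.   -0.71] [-0.49  1.09  0.14 -0.63  2.54 -0.77]
in -150 [-0.61 -0.35 -0.71] [-0.37  0.73  0.69 -0.71  2.15 -0.5 ]
same -120 [-0.35 -0.61 -0.71] [-0.32  0.7   0.74 -0.79  1.81 -0.34]
in -120 [-0.35 -0.61 -0.71] [-0.29  0.39  1.15 -0.77  1.75 -0.24]
same -90 [ 0.   -0.71 -0.71] [-0.34  0.32  1.24 -0.76  1.34 -0.11]
in -90 [ 0.   -0.71
[... 1083 characters left out ...]
-0.61 -0.71] [-0.32  0.7   0.74 -0.79  1.81  2.8 ]
in -120 [-0.35 -0.61 -0.71] [-0.29  0.39  1.15 -0.77  1.75  2.91]
same -30 [ 0.61 -0.35 -0.71] [-0.72 -0.05  1.65  0.2   0.77  2.47]
in -30 [ 0.61 -0.35 -0.71] [-0.76 -0.36  1.92  0.23  0.83  2.42]
same 0 [ 0.71  0.   -0.71] [-0.93  0.11  1.49  0.68  1.11  2.18]
in 0 [ 0.71  0.   -0.71] [-1.01 -0.16  1.76  0.71  1.17  2.11]
same 30 [ 0.61  0.35 -0.71] [-1.    0.43  1.11  0.78  1.56  2.29]
in 30 [ 0.61  0.35 -0.71] [-1.08  0.17  1.43  0.78  1.58  2.19]
same 60 [ 0.35  0.61 -0.71] [-0.96  0.83  0.55  0.79  2.02  2.58]
in 60 [ 0.35  0.61 -0.71] [-1.02  0.51  1.01  0.73  1.96  2.43]
in 90 [ 0.    0.71 -0.71] [-0.91  0.84  0.53  0.64  2.33  2.68]
```

View pics/z5.png

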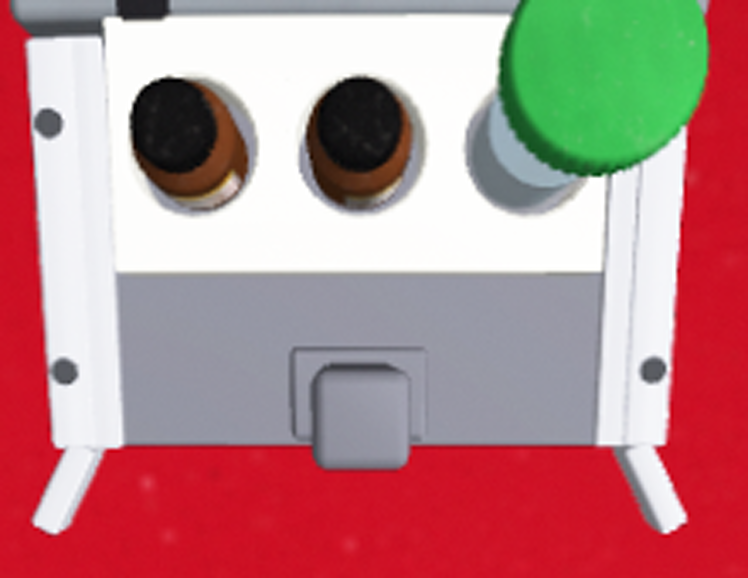

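View pics/z4.png

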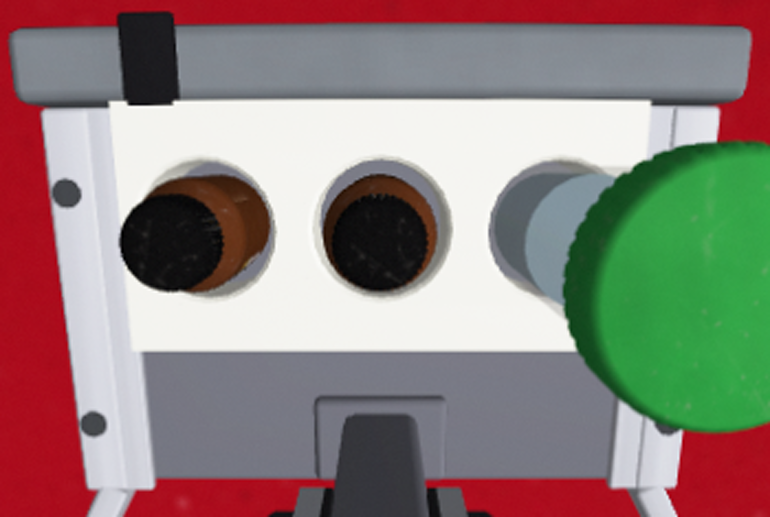

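The tray's rear edge is flush with the rail ends (z5 row 445) and both bottles are standing, so it's home. Next I'll move above the tube with the jaws along dock x and check the centring.

```bash
python3 - <<'E' | tail -6
from rig import *
from fit import *
q=quat(down(d[2])); tu=T(d,(.023,-.04))
move_pose([*tu,.35],q)
grip(.7)
wait(.15)
s1=read_state();f1=grab_frame("wrist"); pickle.dump((s1,f1),open("w6.pkl","wb"))
cv2.imwrite("pics/wrist6.png",f1["pixels"][:,:,::-1])
h=cv2.cvtColor(f1["pixels"],cv2.COLOR_RGB2HSV)
m=cv2.inRange(h,(50,120,60),(75,255,255));c=max(cv2.findContours(m,0,2)[0],key=cv2.contourArea)
e=cv2.minEnclosingCircle(c);u=unproject(f1,[e[0]],.122,s1)[0];print(e,cv2.boundingRect(c),u)
v=u[:2]-d[:2];ux=np.array([np.cos(d[2]),np.sin(d[2])]);print("dock frame",v@ux,v@[-ux[1],ux[0]],"tool proj",project(f1,[*s1["tcp_pos"][:2],.122],s1))
print(s1["clock"],s1["force"])
E
```

```text
[[-1.3, -0.4], [0.6, -0.6], [-0.2, 0.4], [0.2, -0.0], [-0.1, -0.2], [0.7, -1.4], [-1.6, -0.3], [1.7, 0.3], [-0.5, 0.8], [0.5, 1.4]]
cap [[ 0.42222196 -0.39642873  0.122     ]]
tube pred [ 0.41990252 -0.39753322] post [ 0.36153534 -0.35518619] post home [ 0.53161725 -0.35497814] tube home [ 0.58568299 -0.40269497]
((320.2025146484375, 220.19000244140625), 27.057851791381836) (294, 194, 53, 54) [ 0.58613643 -0.39992517  0.122     ]
dock frame 0.022076249452845864 -0.03719435619582553 tool proj [[321.6636077  224.44360275]]
13.0083 [ 0.10584719 -0.7964542   0.25189921]
```

View pics/wrist6.png

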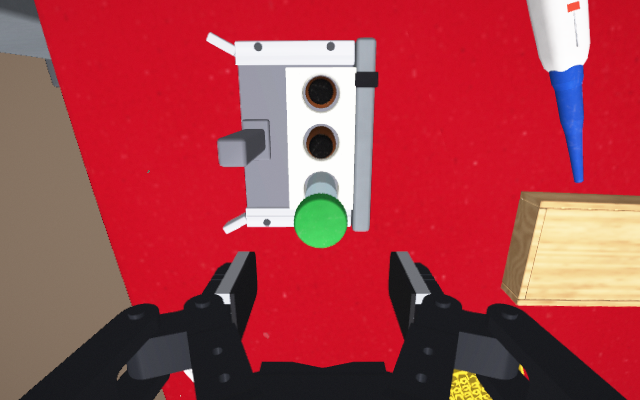

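The cap is at (320,220) and the finger midpoint is about 322, so the jaws are within 1 mm, biased slightly toward the stop as intended. Descending to grip.

```bash
python3 - <<'E' | tail -5
from rig import *
from fit import *
q=quat(down(d[2])); tu=T(d,(.0225,-.039))
print(line_to([*tu,.237],q,feed=.1,until_force=8))
wait(.1);s0=read_state()
grip(.42);s2=read_state()
grip(0.0,25);wait(.2)
s1=read_state();print(s0["force"],s1["force"]-s0["force"],s0["torque"],s1["torque"],s1["opening"],s2["opening"],s1["clock"])
f1=grab_frame("wrist");cv2.imwrite("pics/wrist7.png",f1["pixels"][:,:,::-1])
E
```

```text
[[-1.3, -0.4], [0.6, -0.6], [-0.2, 0.4], [0.2, -0.0], [-0.1, -0.2], [0.7, -1.4], [-1.6, -0.3], [1.7, 0.3], [-0.5, 0.8], [0.5, 1.4]]
cap [[ 0.42222196 -0.39642873  0.122     ]]
tube pred [ 0.41990252 -0.39753322] post [ 0.36153534 -0.35518619] post home [ 0.53161725 -0.35497814] tube home [ 0.58568299 -0.40269497]
False
[ 0.1566467   0.16824299 -1.25174635] [-0.36091997  0.08458353  2.54766701] [ 0.0186546   0.00756242 -0.03126318] [ 0.09576657  0.1603255  -0.02906982] 0.3300495406780522 0.42182421683570376 15.225
```

View pics/wrist7.png

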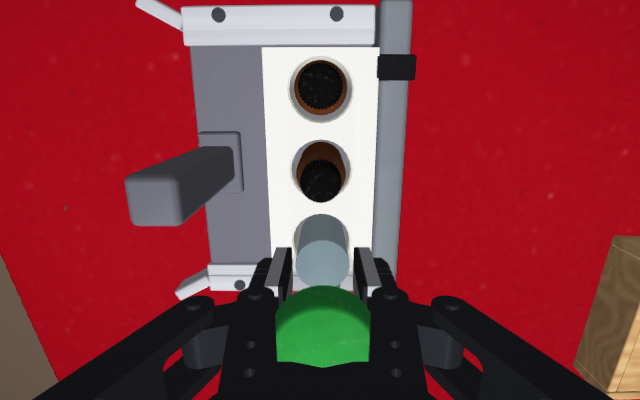

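```bash
python3 - <<'E' | tail -7
from rig import *
from fit import *
q=quat(down(d[2])); p=read_state()["tcp_pos"]
line_to([p[0],p[1],.28],q,feed=.05)
line_to([p[0],p[1],.44],q,feed=.12)
wait(.2)
s1=read_state();print(s1["clock"],s1["force"],s1["opening"],s1["tcp_pos"])
f1=grab_frame("wrist");cv2.imwrite("pics/wrist8.png",f1["pixels"][:,:,::-1])
f1=grab_frame("scene");cv2.imwrite("pics/scene8.png",f1["pixels"][:,:,::-1])
E
```

```text
[ 0.569271   -0.36009631] -7.740612657680595
[[-0.1, 0.3], [-0.4, 0.3], [-0.2, -0.0], [0.7, -0.5]]
[ 0.39950547 -0.35669256] -2.271873435110057
[[-1.3, -0.4], [0.6, -0.6], [-0.2, 0.4], [0.2, -0.0], [-0.1, -0.2], [0.7, -1.4], [-1.6, -0.3], [1.7, 0.3], [-0.5, 0.8], [0.5, 1.4]]
cap [[ 0.42222196 -0.39642873  0.122     ]]
tube pred [ 0.41990252 -0.39753322] post [ 0.36153534 -0.35518619] post home [ 0.53161725 -0.35497814] tube home [ 0.58568299 -0.40269497]
17.9667 [-1.19478453  0.2803231  -0.61084695] 0.33071136872861845 [ 0.58633761 -0.40180738  0.43942186]
```

View pics/wrist8.png

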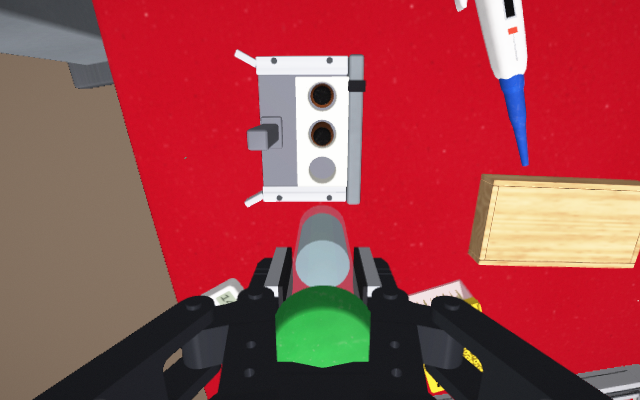

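View pics/scene8.png

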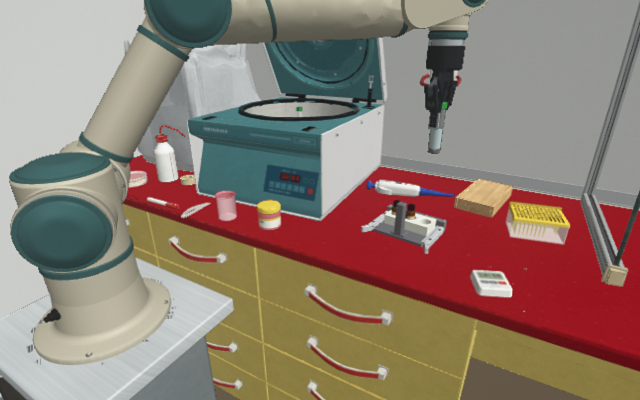

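The tube is out with its pocket empty at (322,169). The tray is home and both bottles are standing. Now the lean.

```bash
python3 - <<'E' | tail -4
from rig import *
from fit import *
az=np.radians(-35); ax=np.cross([0,0,-1],[np.cos(az),np.sin(az),0])
p=read_state()["tcp_pos"]
r=R.from_rotvec(ax*np.pi/4)*down(d[2]); xt=r.as_matrix()[:,0]
foot=np.array([.575,-.40,.20]); tgt=foot-xt*(.155+.074)
print(tgt,ik(tgt,quat(r)))
line_to(tgt,quat(r),feed=.08)
wait(.5)
s1=read_state();xt=rot(s1["ee_rot"]).as_matrix()[:,0]
print(s1["clock"],s1["force"],s1["opening"],s1["tcp_pos"]+xt*.229,xt,abs(s1["qvel"]).max())
for n in("wrist","scene","top"):
    f1=grab_frame(n);cv2.imwrite(f"pics/{n}9.png",f1["pixels"][:,:,::-1])
    a=s1["tcp_pos"]+xt*.229; b=a-xt*.114
    print(n,project(f1,[a,b],s1).round(0).tolist())
E
```

```text
21.0833 [-0.17883269 -0.33256257 -0.25833771] 0.3280480440723384 [ 0.57502059 -0.39999595  0.20001219] [ 0.5792516  -0.40556883 -0.7070937 ] 0.0009532955107403777
wrist [[321.0, 224.0], [320.0, 355.0]]
scene [[430.0, 158.0], [405.0, 127.0]]
top [[429.0, 161.0], [418.0, 187.0]]
```

View pics/wrist9.png

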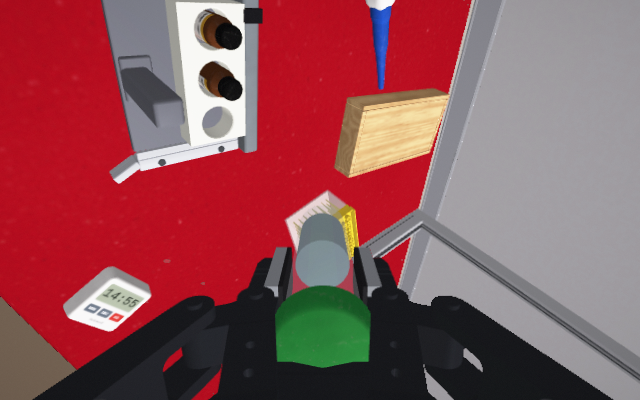

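View pics/scene9.png

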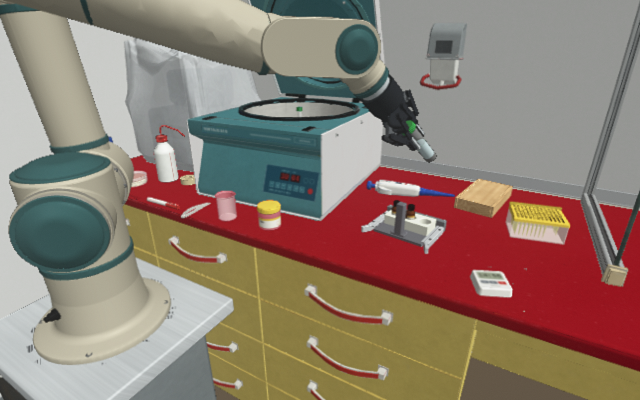

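View pics/top9.png

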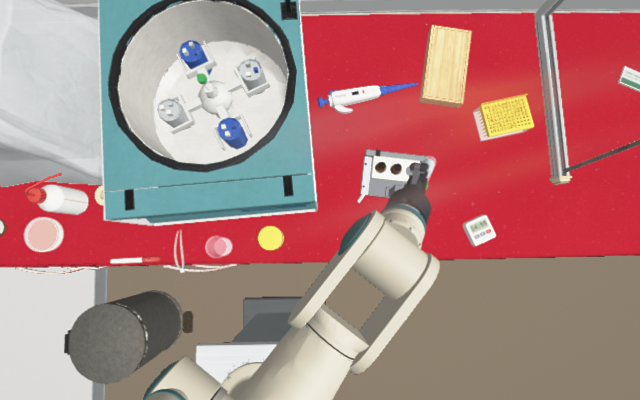

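The tube's foot shows at about (432,158) in the scene view, against a predicted (430,158). The jar (271,238) and beaker (219,246) haven't moved, and the tray is home with both bottles standing. Handing in.

```bash
python3 -c "
from rig import *
hand_in()"
```

```text
the job is handed in; nothing more can be done
```

The job is done and handed in at about 21 s of the 69 s allowed; `hand_in()` gives no verdict.

- **Tray:** I gripped the post, lined the tray up with the dock (yawed about -7.7°) and slid it in until it pressed on the stop. Contact came 1.4 to 1.9 mm past my camera-derived home position, which is within the roughly 2 mm calibration. The wrist view showed the tray's rear edge flush with the rail ends. I didn't measure the gap at the stop any other way, but no gap was visible after the tube came out.
- **Tube:** I gripped it with the jaws along the tray's x axis, drew it straight up about 0.2 m, and only then leaned it to 45° with the cap uppermost. From the arm's pose, the foot is at z = 0.200 m, and the scene camera agrees within about 2 px.
- **Final state:** The tube is held still (joint speeds below 0.001 rad/s, outside force below 0.5 N) and touches nothing else. Both bottles are standing in the tray, and the jar and beaker are at the same pixel positions as at the start.

No checks failed. The cap-centre estimates for the tube varied by about 3 mm between views, because the cap was partly cut off or seen from the side. Just before gripping I checked the jaw centring directly, and it was within about 1 mm.

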